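Load the 50 mm gauge block in the spring-jaw fixture

ROBOT

A 7-joint arm with a two-finger parallel gripper is mounted at the origin on a cart in front of the work surface, level with it; the furniture and walls round the work are solid. World frame = base frame: x ahead of the robot, y to its left, z up, the work surface at z = 0. Lengths are in m, angles in rad, forces in N, time in s.
With the tool pointing down it reaches from about 0.4 to 0.85 m from the base axis. Payload 4.4 kg.
Tool frame: the origin (TCP) lies at the very end of the fingers, on their centre line; the grasp point (between the pads) lies 19 mm behind it; z points along the fingers, y is the direction in which the jaws open and shut (so a half turn about z gives the same grasp; the last joint's range is limited). The gripper opens to 94 mm and grips with 3 to 60 N. Pads are 16 mm wide; open, the fingers measure 119 mm over their backs; the gripper's body (75 mm by 177 mm) begins 78 mm behind the grasp point.
Start: joints at [1.246, 0.628, 0.038, 1.517, -0.027, 0.996, -0.02], TCP at [0.166, -0.628, 0.205] pointing down, gripper open.
Joint ranges: [-3.06, 3.06], [-0.37, 2.12], [-1.25, 1.32], [0.18, 2.47], [-1.1, 4.24], [0.23, 1.98], [-2.94, 2.94]. Speed limits (rad/s): [2.57, 2.57, 3.14, 3.14, 3.14, 3.14, 3.14].

INTERFACE

Orientations are given as [roll, pitch, yaw] about the fixed x, y, z axes, in that order (R = Rz(yaw) Ry(pitch) Rx(roll)).
In Python, from station import telemetry, vision, ctrl gives the robot as it stands. The module is installed in compiled form; this text tells all that it offers.
- The arm moves only by the shell command python3 -m inch 'ROWS'. ROWS is JSON, a list of rows, each an object with "offset": the shift along the tool's x, y, z in mm, a list of three; "turn": the turn, a rotation vector about the tool's x, y, z in degrees, a list of three; "claw": the opening, from 0 (shut) to 1 (fully open). A call has 1 to 5 rows; each row shifts and turns the commanded pose from where the row before left it, along the tool's axes as they then stand; what a row does not reach is not made up. A row lasts 1/10 s, in which the tool goes at most 50 mm and 8.59 degrees, less where a joint would pass 70% of its speed; a pose out of reach is approached as far as the arm can. A call is refused whole if a number of a shift passes 50 or a number of a turn 8.59, either way. A call with a gripper value outside its range is refused whole. The fingers move at their own pace and stop on an object; the grip force is fixed at half the most. Time passes only in rows, so rows that do not move let the fingers close. It gives the time, the measured TCP pose, the force and the opening at its end, in the units of the state.
- telemetry.state(): the state, without advancing time (a new reading comes with each control period).
- vision.camera(name): name is "scene" or "top" or "wrist"; returns a dict with "img" (480x640x3 uint8, blue, green, red), "z_map" (480x640 float32, m along the optical axis (not along the pixel's ray), 0 where there is no reading), "camera_matrix" (3x3 intrinsics, pixels), "D" ([k1, k2, p1, p2, k3] as OpenCV has them; the pictures are not rectified), "R" (3x3) and "t" (3): a world point X has camera coordinates R X + t. Camera axes: x right, y down, z forward; pixel columns grow to the right and rows downward; lengths in m; the calibration is good to about 2 mm. A picture is of the moment at which its call begins.
- ctrl.sign_off(): hands the job in, once; it reports no verdict.
The state is a dict: "time_s": time; "q": joint angles; "dq": joint speeds; "effort": joint torques, N m; "position": TCP position; "orientation": TCP orientation; "force": force on the tool from outside, world axes, zero at the start; "ft_torque": the same for the moment, N m; "gripper_width": finger opening in m.
Only numpy, scipy, OpenCV 4.12 (cv2) and the standard library are available. Lean on these libraries where they do the work, as an engineer would, in place of code of your own. Each camera call takes 0.05 s, during which the arm holds its last target. There are 200 camera calls.

TASK

Load the longest of the three loose gauge blocks (the 50 mm one) in the holding fixture: hook one end under the lip of the spring jaw, push the jaw back with it, and lay the block down flat and square on the seat so that the jaw clamps it end-on against the fixed stop. Then swing the hold-down all the way round by its red knob until its finger lies over the block and the arm is against its stop pin, and let go. Leave the other two gauge blocks where they are.

Things in the scene. Friction and masses are not known exactly. Their poses are not given: they have to be found in the camera images.
- block_50: the block to load: plain steel gauge block, 35 x 50 x 10 mm, 0.12 kg, lying flat. Origin: centre of its underside; x along its 35 mm width, y along its 50 mm length, z up. Grip it across the 35 mm width.
- block_40: another steel gauge block, 35 x 40 x 10 mm (x, y, z), lying flat, to be left alone. Origin: centre of its underside
- block_25: another steel gauge block, 35 x 25 x 10 mm (x, y, z), lying flat, to be left alone. Origin: centre of its underside
- fixture: dark base plate of the holding fixture, fixed to the desk: x -94..76, y -48..48, z 0..8 mm about its origin on the underside; x runs along the pocket from spring jaw (-x) to stop (+x), z up. On it, clamped through slots, is the pocket unit (seat, guides, stop, jaw, spring housing in one piece), set up to 8 mm either way along x: where is not reported, find it by touch or sight
- bed (a point): top of the seat at its middle when the pocket unit is at mid slot (fixture x 0, y 0, z 20 mm, same axes), fixed to the base. Then: seat x -29..27, y -15..15; stop face x 25 and corner guides x -28..-18, 18..28, inner faces y +-18.5, all 5 mm higher than the seat; fingers can reach 8 mm below the seat between them; spring housing x -80..-58, y -23..23, 22 mm higher than the seat
- jaw (a joint): spring jaw: slides 0 to 0.007 m away from the stop; 0 = free; 3.3 N at 0, 7 N at 7 mm. Free, its face is 46 mm from the stop (x -21, unit at mid slot); a 50 mm block clamped between them holds it at 0.004. From its top a lip juts 3.5 mm towards the stop, 12.5 to 17.5 mm above the seat, y -15..15, so the block cannot go straight down, only tilted, jaw end low, under the lip
- swing_arm (a joint): swing hold-down: flat steel arm on an upright pivot; 0 = closed against its stop, finger over the block's end; positive = swung open, handle towards the fixture's +y, up to 2.1 rad; stays where it is left. The finger's underside is 11.8 mm above the seat: it passes over the 10 mm block only when that lies flat
- hinge (a point): the arm's upright pivot axis on the base plate, at mid height of the arm (fixture x 54, y 0, z 35 mm); the finger reaches 45 mm from it, 12 mm wide
- knob (a point): centre of the red round knob on the arm's handle: 16 mm diameter, 23 mm tall, 42 mm from the pivot axis; its top is 11 mm above this point and the arm's top face 14 mm below it. x of this frame points from the pivot to the knob
Not all that is in view belongs to the job. Leave any brown or turquoise look-alike of the block_50 alone.

How it is judged:
On the way:
1. the 50 mm block lies flat and square on the seat, clamped by the jaw against the fixed stop (value of joint jaw between 0.003 and 0.0052 m and x of block_50 in the frame of bed between -0.0105 and 0.0105 m and y of block_50 in the frame of bed between -0.0025 and 0.0025 m and z of block_50 in the frame of bed between -0.0015 and 0.0012 m and angle between block_50's own z axis and vertical below 0.035 rad and angle between the y axis of block_50 and the x axis of bed, either way round below 0.06 rad), for 0.2 s.
At the end, for the whole second after the job is handed in: The 50 mm block lies at rest in the pocket, its underside within 1.2 mm of the seat and tilted by less than 2 degrees, its length along the pocket within 3.5 degrees, clamped between jaw and stop (jaw held open by 3 to 5.2 mm); the swing hold-down is closed to within 0.15 rad of its stop (all of step 1 and value of joint swing_arm below 0.15 rad and linear speed of block_50 below 0.01 m/s); the robot touches nothing.
It fails at once if one of the other gauge blocks is moved by more than 3 cm (distance of any of block_40, block_25 from where it was at the start of the episode above 0.03 m).
It also fails if it takes over 56 s, if anything falls off the work surface, if the arm or the gripper's body presses on something with over 40 N, if the wrist force passes 120 N, or if a joint passes its speed limit or range.

## Working session

There is one attempt and no reset: what is moved stays moved. The work goes in short steps, Python scripts to look and compute and a shell command to move; the robot and the scene stay as the last step left them, time stands still between calls to the robot, and variables do not carry over. Pictures are saved under pics/ and viewed, about 8 in all and at most 12, crops included, and the job is handed in when it is done.

```bash
mkdir -p pics
cat > h.py <<'E'
import numpy as np, cv2
from station import telemetry, vision, ctrl
def grab(n):
    c=vision.camera(n); np.savez(f'{n}.npz',**{k:np.asarray(v) for k,v in c.items()}); return c
def cloud(c):
    K,D,R,t,z=[np.asarray(c[k],float) for k in('camera_matrix','D','R','t','z_map')]
    h,w=z.shape; u,v=np.meshgrid(np.arange(w),np.arange(h))
    p=cv2.undistortPoints(np.stack([u,v],-1).reshape(-1,1,2).astype(float),K,D).reshape(h,w,2)
    P=np.dstack([p*z[...,None],z]); W=(P-t)@R; W[z<=0]=np.nan
    return W
def ray(c,uv,zh):
    K,D,R,t=[np.asarray(c[k],float) for k in('camera_matrix','D','R','t')]
    p=cv2.undistortPoints(np.array(uv,float).reshape(-1,1,2),K,D).reshape(-1,2)
    d=np.c_[p,np.ones(len(p))]@R; o=-R.T@t
    return o+d*((zh-o[2])/d[:,2])[:,None]
E
python3 - <<'E'
from h import *
s=telemetry.state(); print({k:np.round(v,3) for k,v in s.items()})
a=grab('top');b=grab('scene');
cv2.imwrite('pics/top.png',a['img']);cv2.imwrite('pics/scene.png',b['img'])
for c in(a,b): print(-np.array(c['R']).T@c['t'], c['R'][2] if 1 else 0)
E
```

```text
{'time_s': np.float64(0.0), 'q': array([ 1.246,  0.629,  0.038,  1.518, -0.027,  0.996, -0.02 ]), 'dq': array([-0.   ,  0.002,  0.001, -0.001,  0.001, -0.001, -0.001]), 'effort': array([ 0.0000e+00, -5.4972e+01,  1.1440e+00, -1.8663e+01, -5.2000e-02,
        2.4000e-02,  0.0000e+00]), 'position': array([ 0.166, -0.628,  0.205]), 'orientation': array([-3.14 ,  0.   ,  0.259]), 'force': array([-0.206, -0.608,  0.548]), 'ft_torque': array([ 0.064, -0.003, -0.006]), 'gripper_width': np.float64(0.094)}
[ 0.36532877 -0.03598131  1.25630791] [ 0.07671648 -0.00252888 -0.99704974]
[-0.04296863 -0.56443675  0.6657144 ] [ 0.54643978  0.5497089  -0.63184151]
```

View pics/top.png

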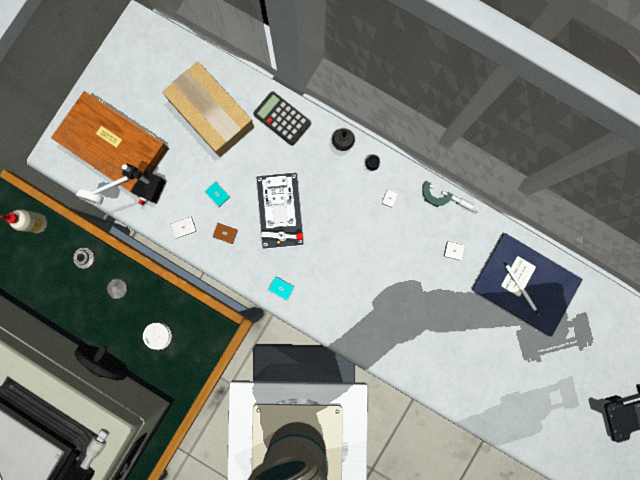

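View pics/scene.png

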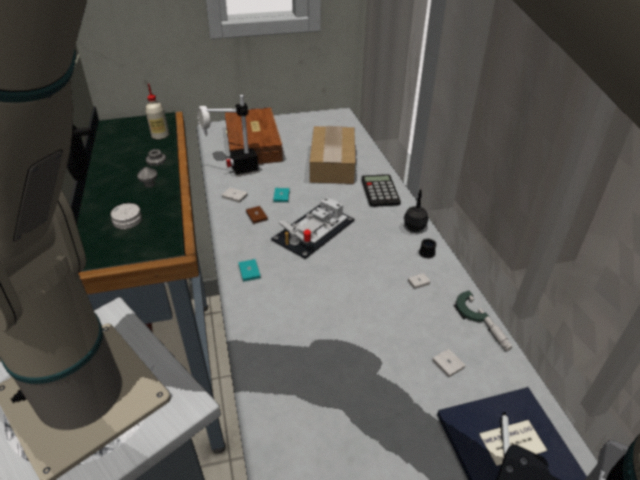

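The top view shows three steel blocks at (183,227), (390,198) and (454,251). There are look-alikes at (217,194) and (281,288) in turquoise and (225,233) in brown. The fixture is at about (280,210), with the red knob at (299,237). Next I'll measure the sizes and make an enlarged crop.

Run:
```python
from h import *
c=dict(np.load('top.npz')); im=c['img']; W=cloud(c)
print('table z',np.nanmedian(W[260:280,330:370,2]), 'fixture z', np.round(W[[190,200,215,237],[280,280,280,299]],3).tolist())
S=8
tiles=[]
for (u,v) in[(183,227),(390,198),(454,251)]:
    p=im[v-16:v+17,u-16:u+17]; b=cv2.resize(p,None,fx=S,fy=S,interpolation=cv2.INTER_CUBIC); tiles.append(b)
    hsv=cv2.cvtColor(b,cv2.COLOR_BGR2GRAY); bg=np.median(b[:40].reshape(-1,3),0)
    d=np.linalg.norm(b.astype(float)-bg,axis=2); 
    lum=b.astype(int).min(2); m=(lum>bg.min()+12).astype(np.uint8)
    m=cv2.morphologyEx(m,cv2.MORPH_CLOSE,np.ones((25,25)))
    n,l,st,ce=cv2.connectedComponentsWithStats(m); i=1+np.argmax(st[1:,4])
    cs,_=cv2.findContours((l==i).astype(np.uint8),cv2.RETR_EXTERNAL,cv2.CHAIN_APPROX_NONE)
    q=cs[0].reshape(-1,2); uv=(q+.5)/S-.5+[u-16,v-16]
    X=ray(c,uv,0.010); r=cv2.minAreaRect((X[:,:2]*1000).astype(np.float32)); print((u,v),bg,'centre,size,ang',np.round(r[0],1),np.round(r[1],1),round(r[2],1), 'z',np.round(np.nanmedian(W[v-2:v+3,u-2:u+3,2]),4))
p=cv2.resize(im[165:255,245:315],None,fx=6,fy=6,interpolation=cv2.INTER_CUBIC)
o=np.zeros((540,420+264,3),np.uint8); o[:,:420]=p
for k in range(2): o[k*264:k*264+264,420:]=tiles[k]
cv2.imwrite('pics/c1.png',o)
```

```text
table z -0.0008777329727520013 fixture z [[0.594, 0.049, 0.009], [0.566, 0.047, 0.038], [0.534, 0.047, 0.019], [0.48, 0.001, 0.06]]
(183, 227) [226. 227. 220.] centre,size,ang [503.1 271.3] [39.8 54.9] 22.0 z 0.0098
(390, 198) [222. 224. 217.] centre,size,ang [ 581.6 -205.7] [31.3 35.1] 68.4 z 0.0081
(454, 251) [220. 221. 214.] centre,size,ang [ 461.7 -355.3] [49.8 37.7] 75.9 z 0.0081
```

View pics/c1.png

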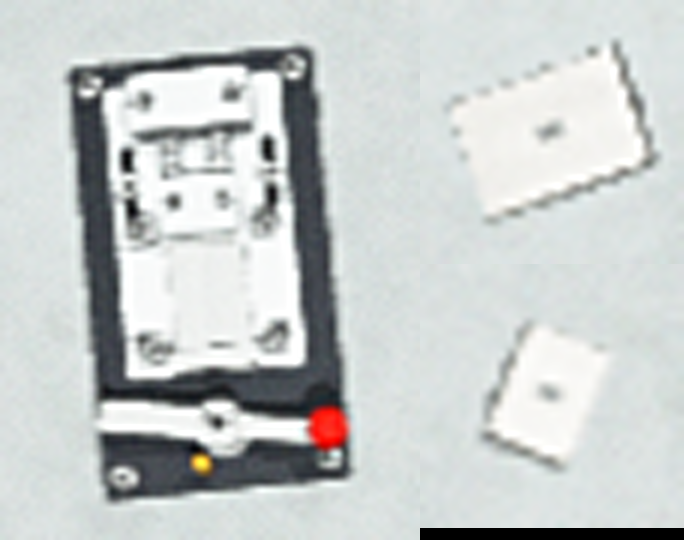

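The enlarged crop shows that the block at (183,227) is about 22 x 15 px, a ratio of 1.44, which fits 50x35. The one at (390,198) is about 35x25. The (454,251) block needs a tighter measurement. In the fixture, the jaw and housing are at image top, and the arm is open with the knob on the right. Next: the fixture pose, clearances and the third block.

```bash
cat >> h.py <<'E'
from scipy.spatial.transform import Rotation as Ro
def rpy(o): return Ro.from_euler('xyz',o)
def need(xyz,yaw_deg,tilt=0,n=None):
    """offset (mm, tool axes) and turn (rotvec deg, tool axes) from the measured pose to a target; tilt = far (tool +x) end low, deg"""
    s=telemetry.state(); R=rpy(s['orientation']); T=Ro.from_euler('z',yaw_deg,degrees=True)*Ro.from_euler('x',np.pi)*Ro.from_euler('y',-tilt,degrees=True)
    off=R.inv().apply(np.array(xyz)-s['position'])*1000; tu=(R.inv()*T).as_rotvec(degrees=True)
    print('pos',np.round(s['position'],4),'rpy',np.round(np.degrees(s['orientation']),2),'F',np.round(s['force'],2),'w',round(float(s['gripper_width']),4),'t',round(float(s['time_s']),2)); print('offset',np.round(off,1),'turn',np.round(tu,2))
E
python3 - <<'E'
from h import *
c=dict(np.load('top.npz')); W=cloud(c); im=c['img']
q=np.array([[72,70],[310,48],[348,478],[108,500]])/6+[245,165]-.4
P=ray(c,q,0.008)[:,:2]*1000; print('plate corners',P.round(1).tolist())
print('sides',[round(float(np.linalg.norm(P[i]-P[(i+1)%4])),1) for i in range(4)])
A=np.array([[-94,-48],[-94,48],[76,48],[76,-48]])  # image TL -> fixture -x,-y? check rotation below
H,_=cv2.estimateAffinePartial2D(A.astype(np.float32),P.astype(np.float32)); print(H.round(3), np.degrees(np.arctan2(H[1,0],H[0,0])))
k=ray(c,np.array([[327,427]])/6+[245,165],0.06); print('knob',k,'knob pixel cloud',W[235:239,297:302,2].round(3).tolist())
g=W[150:235,100:200]; print('max z near block/lamp', np.nanmax(np.where(np.hypot(g[...,0]-.503,g[...,1]-.271)<.14,g[...,2],0)))
for (u,v) in[(183,227),(454,251)]:
    b=im[v-14:v+15,u-14:u+15].astype(int).min(2); print(b[14],b[:,14])
E
```

```text
plate corners [[626.5, 104.8], [636.6, 12.0], [468.3, -5.7], [458.4, 86.8]]
sides [93.3, 169.2, 93.0, 169.1]
[[-9.84000e-01  1.05000e-01  5.38586e+02]
 [-1.05000e-01 -9.84000e-01  4.85370e+01]] -173.90023263139528
knob [[4.81971137e-01 2.14440807e-04 6.00000000e-02]] knob pixel cloud [[0.056, 0.062, 0.06, 0.061, 0.063], [0.058, 0.066, 0.062, 0.061, 0.062], [0.062, 0.063, 0.06, 0.06, 0.064], [0.058, 0.061, 0.062, 0.061, 0.059]]
max z near block/lamp 0.20176655618968906
[219 214 184 225 233 234 235 236 240 239 240 240 209 161 144 188 231 242
 242 242 238 240 240 241 241 175 158 217 219] [218 216 217 221 225 220 201 238 239 238 238 235 237 193 144 218 239 238
 239 239 243 246 166 188 216 219 222 218 216]
[214 211 214 216 116  99 255 246 243 242 241 244 240 220 177 183 228 244
 244 244 244 244 242 228 210 216 218 224 220] [209 206 210 218 217 218 248 246 241 243 240 245 233 163 177 249 246 246
 246 248 244 163 180 213 224 220 215 217 214]
```

```bash
python3 -m inch '[{"offset":[50,0,0],"turn":[0,0,0],"claw":1},{"offset":[50,0,0],"turn":[0,0,0],"claw":1},{"offset":[50,0,0],"turn":[0,0,0],"claw":1},{"offset":[50,-50,0],"turn":[0,0,0],"claw":1},{"offset":[50,-50,0],"turn":[0,0,0],"claw":1}]'; python3 -c "
from h import *
print(telemetry.state()['q'].round(3) if hasattr(telemetry.state()['q'],'round') else telemetry.state()['q']); need([.48,.25,.205],-68)"
```

```text
time_s: 0.6
position: [0.3632, -0.5018, 0.2044]
orientation: [-3.141, 0.0, 0.259]
force: [0.7, -0.9, -0.2]
gripper_width: 0.094
[ 0.874  0.585  0.04   1.608 -0.028  0.95  -0.387]
pos [ 0.3632 -0.5018  0.2044] rpy [-179.94    0.     14.86] F [ 0.72 -0.85 -0.22] w 0.094 t 0.6
offset [ 3.058e+02 -6.966e+02  1.000e-01] turn [-5.000e-02  5.000e-02  8.286e+01]
```

Block identity settled: the (183,227) block spans 22x16 px (50x35), while (454,251) spans 18x15 px (40x35) and (390,198) is the 25. Moving toward the 50 block and checking clearance from the lamp.

```bash
R='{"offset":[20,-45,0],"turn":[0,0,0],"claw":1}'; python3 -m inch '[{"offset":[20,-45,0],"turn":[0,0,0],"claw":1},{"offset":[20,-45,0],"turn":[0,0,0],"claw":1},{"offset":[20,-45,0],"turn":[0,0,0],"claw":1},{"offset":[20,-45,0],"turn":[0,0,0],"claw":1},{"offset":[20,-45,0],"turn":[0,0,0],"claw":1}]' >/dev/null
python3 -m inch '[{"offset":[20,-45,0],"turn":[0,0,0],"claw":1},{"offset":[20,-45,0],"turn":[0,0,0],"claw":1},{"offset":[20,-45,0],"turn":[0,0,0],"claw":1},{"offset":[20,-45,0],"turn":[0,0,0],"claw":1},{"offset":[20,-45,0],"turn":[0,0,0],"claw":1}]'
python3 - <<'E'
from h import *
need([.48,.25,.205],112)
c=dict(np.load('top.npz')); W=cloud(c).reshape(-1,3); d=W[:,:2]-[.503,.271]
a=np.radians(112); u=d@[np.cos(a),np.sin(a)]; v=d@[np.sin(a),-np.cos(a)]
for mu,mv in((.04,.09),(.06,.11),(.08,.13)):
    k=(abs(u)<mu)&(abs(v)<mv); print(mu,mv,np.nanmax(W[k,2]))
E
```

```text
time_s: 1.6
position: [0.4397, -0.0154, 0.2055]
orientation: [3.142, -0.0, 0.259]
force: [0.7, 0.2, 0.7]
gripper_width: 0.0939
pos [ 0.4397 -0.0154  0.2055] rpy [179.99  -0.    14.82] F [0.75 0.18 0.71] w 0.0939 t 1.6
offset [ 106.9 -246.3    0.5] turn [ 1.000e-02  0.000e+00 -9.718e+01]
0.04 0.09 0.0530943103666488
0.06 0.11 0.1792025827649431
0.08 0.13 0.20176655618968906
```

```bash
python3 -m inch '[{"offset":[21,-45,0],"turn":[0,0,0],"claw":1},{"offset":[21,-45,0],"turn":[0,0,0],"claw":1},{"offset":[21,-45,0],"turn":[0,0,0],"claw":1},{"offset":[21,-45,0],"turn":[0,0,0],"claw":1},{"offset":[21,-45,0],"turn":[0,0,0],"claw":1}]' >/dev/null
python3 -m inch '[{"offset":[0,0,0],"turn":[0,0,-8.5],"claw":1},{"offset":[0,0,0],"turn":[0,0,-8.5],"claw":1},{"offset":[0,0,0],"turn":[0,0,-8.5],"claw":1},{"offset":[0,0,0],"turn":[0,0,-8.5],"claw":1},{"offset":[0,0,0],"turn":[0,0,-8.5],"claw":1}]' >/dev/null
python3 -m inch '[{"offset":[0,0,0],"turn":[0,0,-8.5],"claw":1},{"offset":[0,0,0],"turn":[0,0,-8.5],"claw":1},{"offset":[0,0,0],"turn":[0,0,-8.5],"claw":1},{"offset":[0,0,0],"turn":[0,0,-8.5],"claw":1},{"offset":[0,0,0],"turn":[0,0,-8.5],"claw":1}]' >/dev/null
python3 -m inch '[{"offset":[0,0,0],"turn":[0,0,-8.2],"claw":1},{"offset":[0,0,0],"turn":[0,0,-4],"claw":1},{"offset":[0,0,0],"turn":[0,0,0],"claw":1}]'
python3 - <<'E'
from h import *
need([.503,.271,.1],112); c=grab('wrist'); cv2.imwrite('pics/w1.png',c['img'])
W=cloud(c); print(-np.array(c['R']).T@c['t'])
b=np.array(vision.camera('top')['t'])
t=dict(np.load('top.npz')); T=cloud(t).reshape(-1,3); d=T[:,:2]-[.503,.271]
a=np.radians(112); u=d@[np.cos(a),np.sin(a)]; v=d@[np.sin(a),-np.cos(a)]
k=(abs(u)<.1)&(abs(v)<.15)&(T[:,2]>.08); print(np.c_[u,v,T[:,2]][k][np.argsort(np.hypot(np.maximum(abs(u[k])-.0375,0),np.maximum(abs(v[k])-.0885,0)))][:8].round(3))
E
```

```text
time_s: 3.4
position: [0.4835, 0.2267, 0.2051]
orientation: [-3.141, -0.0, 1.955]
force: [-0.5, -0.4, -0.5]
gripper_width: 0.0941
pos [0.4835 0.2267 0.2051] rpy [-1.7995e+02 -1.0000e-02  1.1201e+02] F [-0.51 -0.36 -0.51] w 0.0941 t 3.4
offset [ 33.7  34.7 105.1] turn [-0.05 -0.01  0.01]
[0.45352531 0.29845258 0.38501771]
[[0.026 0.099 0.164]
 [0.025 0.1   0.167]
 [0.027 0.101 0.167]
 [0.029 0.101 0.16 ]
 [0.025 0.101 0.172]
 [0.024 0.102 0.168]
 [0.024 0.102 0.16 ]
 [0.029 0.102 0.166]]
```

View pics/w1.png

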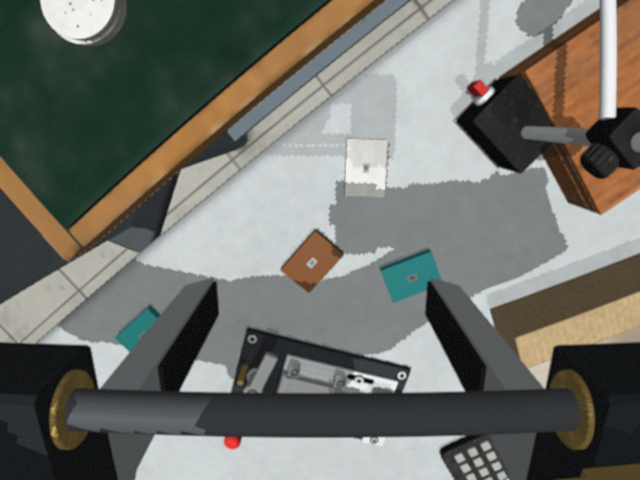

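The wrist view shows the block at (366,167), about 58x43 px and clear of everything. The brown block is at (312,260), turquoise at (411,275), and the lamp post tip is at (525,132). Measuring it here.

Run:
```python
from h import *
c=dict(np.load('wrist.npz')); im=c['img']; W=cloud(c)
S=4; u0,v0=325,115; p=cv2.resize(im[v0:v0+110,u0:u0+90],None,fx=S,fy=S,interpolation=cv2.INTER_CUBIC)
g=p.min(2).astype(int)
# seeds: lit and shaded parts brighter than table; print profiles
print(im[167,335:400].min(1)); print(im[125:212,350].min(1)); print('z',np.nanmedian(W[150:180,350:380,2]),np.nanmedian(W[140:190,325:335,2]))
```

```text
[207 205 207 207 207 207 205 207 205 190 190 230 242 241 240 240 240 236
 223 218 225 228 224 218 218 227 231 221 183 146 115 112 137 170 195 206
 210 220 225 225 220 218 224 233 234 230 226 224 220 212 190 181 191 208
 210 211 207 208 208 209 207 205 207 207 208]
[199 198 195 191 185 184 188 196 194 186 180 174 160 167 201 215 216 213
 213 214 216 223 231 230 223 219 215 216 219 217 218 219 219 222 230 233
 234 233 239 241 241 241 240 239 239 240 239 239 239 238 238 239 239 240
 240 238 232 211 180 160 158 159 157 160 161 159 159 158 163 160 156 139
 124 128 128 129 127 127 127 128 125 127 123 128 127 127 129]
z 0.010164533251694897 0.0006198057675733957
```

Run:
```python
from h import *
c=dict(np.load('wrist.npz')); g=cv2.GaussianBlur(c['img'],(3,3),0).min(2).astype(float)
def ln(P): 
    vx,vy,x,y=cv2.fitLine(np.float32(P),cv2.DIST_HUBER,0,.01,.01).ravel(); return np.array([vx,vy]),np.array([x,y])
def edge(sl,a,sgn): # strongest gradient
    d=np.gradient(sl)*sgn; i=np.argmax(d); return a+i
L=ln([(edge(g[v,335:355],335,1),v) for v in range(146,178,2)])
Rr=ln([(edge(g[v,378:398],378,-1),v) for v in range(146,178,2)])
T=ln([(u,edge(g[130:148,u],130,1)) for u in range(352,384,2)])
B=ln([(u,edge(g[188:205,u],188,-1)) for u in range(352,382,2)])
def X(a,b): 
    s=np.linalg.solve(np.c_[a[0],-b[0]],b[1]-a[1]); return a[1]+s[0]*a[0]
q=[X(L,T),X(Rr,T),X(Rr,B),X(L,B)]; print(np.round(q,1).tolist())
P=ray(c,q,.010)[:,:2]*1000; print(P.round(1).tolist(),[round(float(np.linalg.norm(P[i]-P[(i+1)%4])),1) for i in range(4)])
m=P.mean(0); l=P[0]+P[1]-P[2]-P[3]; yaw=np.degrees(np.arctan2(l[1],l[0])); print('centre',m.round(1),'len dir',yaw)
need([m[0]/1e3,m[1]/1e3,.06],yaw)
```

```text
[[347.3999938964844, 138.6999969482422], [386.6000061035156, 140.39999389648438], [383.70001220703125, 194.8000030517578], [344.8999938964844, 196.8000030517578]]
[[479.6, 291.8], [511.2, 303.3], [528.0, 259.2], [497.1, 244.7]] [33.6, 47.2, 34.2, 50.3]
centre [504.  274.7] len dir 110.68321489875699
pos [0.4837 0.2268 0.2053] rpy [-179.97   -0.    111.91] F [-0.07 -0.31  0.37] w 0.0941 t 3.5
offset [ 36.9  36.8 145.2] turn [-0.03 -0.    1.22]
```

```bash
python3 -m inch '[{"offset":[18.5,18.5,40],"turn":[0,0,1.2],"claw":1},{"offset":[18.5,18.5,40],"turn":[0,0,0],"claw":1},{"offset":[0,0,40],"turn":[0,0,0],"claw":0.7},{"offset":[0,0,25],"turn":[0,0,0],"claw":0.7},{"offset":[0,0,0],"turn":[0,0,0],"claw":0.7}]'; python3 -c "
from h import *
need([.504,.2745,.003],110.7)"
```

```text
time_s: 4.0
position: [0.5021, 0.2735, 0.0571]
orientation: [-3.134, 0.002, 1.934]
force: [-0.8, -0.0, 0.6]
gripper_width: 0.0738
pos [0.5021 0.2735 0.0571] rpy [-1.7959e+02  1.0000e-01  1.1080e+02] F [-0.82 -0.01  0.57] w 0.0738 t 4.0
offset [ 0.4  2.5 54. ] turn [-0.41  0.1   0.1 ]
```

```bash
python3 -m inch '[{"offset":[0,1,30],"turn":[0,0,0],"claw":0.6},{"offset":[0,0.5,15],"turn":[0,0,0],"claw":0.6},{"offset":[0,0,6],"turn":[0,0,0],"claw":0.6},{"offset":[0,0,0],"turn":[0,0,0],"claw":0.6},{"offset":[0,0,0],"turn":[0,0,0],"claw":0.6}]'; python3 -c "
from h import *
need([.504,.2745,.003],110.7)"
```

```text
time_s: 4.5
position: [0.5067, 0.2759, 0.0106]
orientation: [3.14, -0.0, 1.934]
force: [0.4, -1.0, 0.4]
gripper_width: 0.056
pos [0.5067 0.2759 0.0106] rpy [ 1.7991e+02 -1.0000e-02  1.1081e+02] F [ 0.45 -1.03  0.42] w 0.056 t 4.5
offset [-0.4 -3.1  7.6] turn [ 0.09 -0.01  0.11]
```

```bash
python3 -m inch '[{"offset":[0,-2,4],"turn":[0,0,0],"claw":0.6},{"offset":[0,-0.8,3.2],"turn":[0,0,0],"claw":0.6},{"offset":[0,0,0],"turn":[0,0,0],"claw":0.6},{"offset":[0,0,0],"turn":[0,0,0],"claw":0.3},{"offset":[0,0,0],"turn":[0,0,0],"claw":0.2}]'; python3 -m inch '[{"offset":[0,0,0],"turn":[0,0,0],"claw":0.2},{"offset":[0,0,0],"turn":[0,0,0],"claw":0.2},{"offset":[0,0,0],"turn":[0,0,0],"claw":0.2}]';python3 -c "
from h import *
need([.504,.2745,.003],110.7)"
```

```text
time_s: 5.0
position: [0.5036, 0.2746, 0.0024]
orientation: [3.141, -0.0, 1.934]
force: [-0.1, 1.1, -0.1]
gripper_width: 0.0437
time_s: 5.3
position: [0.5037, 0.2747, 0.0024]
orientation: [3.141, -0.0, 1.934]
force: [0.2, 0.7, 0.4]
gripper_width: 0.0342
pos [0.5037 0.2747 0.0024] rpy [ 1.7997e+02 -1.0000e-02  1.1082e+02] F [0.25 0.67 0.36] w 0.0342 t 5.3
offset [-0.3  0.2 -0.6] turn [ 0.03 -0.01  0.12]
```

Gripped (width 34.2 mm). Lifting, then carrying it to a viewing pose over the jaw end, where the wrist camera looks at the pocket.

```bash
python3 -m inch '[{"offset":[0,0,-20],"turn":[0,0,0],"claw":0.2},{"offset":[0,0,-40],"turn":[0,0,0],"claw":0.2},{"offset":[0,0,-45],"turn":[0,0,0],"claw":0.2},{"offset":[0,0,-45],"turn":[0,0,0],"claw":0.2},{"offset":[-40,5,0],"turn":[0,0,0],"claw":0.2}]'
python3 -m inch '[{"offset":[-48,6,0],"turn":[0,0,0],"claw":0.2},{"offset":[-48,6,0],"turn":[0,0,0],"claw":0.2},{"offset":[-48,6,0],"turn":[0,0,0],"claw":0.2},{"offset":[-48,6,0],"turn":[0,0,0],"claw":0.2},{"offset":[-12,0,0],"turn":[0,0,-8.3],"claw":0.2}]'
python3 -m inch '[{"offset":[0,0,0],"turn":[0,0,-8.3],"claw":0.2},{"offset":[0,0,0],"turn":[0,0,-8.3],"claw":0.2},{"offset":[0,0,0],"turn":[0,0,-8.3],"claw":0.2},{"offset":[0,0,0],"turn":[0,0,-8.3],"claw":0.2},{"offset":[0,0,0],"turn":[0,0,-8.3],"claw":0.2}]'
python3 -m inch '[{"offset":[0,0,0],"turn":[0,0,-8.3],"claw":0.2},{"offset":[0,0,0],"turn":[0,0,-8.3],"claw":0.2},{"offset":[0,0,0],"turn":[0,0,-8.3],"claw":0.2},{"offset":[0,0,0],"turn":[0,0,0],"claw":0.2},{"offset":[0,0,0],"turn":[0,0,0],"claw":0.2}]'
python3 - <<'E'
from h import *
need([.618,.057,.15],186.1); c=grab('wrist'); cv2.imwrite('pics/w2.png',c['img'])
E
```

```text
time_s: 5.8
position: [0.5229, 0.2479, 0.1589]
orientation: [3.13, -0.007, 1.944]
force: [1.7, 0.6, -0.7]
gripper_width: 0.0346
time_s: 6.3
position: [0.6195, 0.0485, 0.1515]
orientation: [-3.14, 0.005, 2.073]
force: [-1.0, 0.1, -1.5]
gripper_width: 0.0344
time_s: 6.8
position: [0.6168, 0.0565, 0.1519]
orientation: [-3.141, -0.001, 2.809]
force: [-0.6, 0.9, -1.4]
gripper_width: 0.0345
time_s: 7.3
position: [0.617, 0.0565, 0.1519]
orientation: [3.142, -0.001, -3.049]
force: [0.0, 0.0, -2.0]
gripper_width: 0.0344
pos [0.617  0.0565 0.1519] rpy [ 1.7999e+02 -5.0000e-02 -1.7468e+02] F [ 0.02  0.05 -1.98] w 0.0344 t 7.3
offset [-1.1  0.4  1.9] turn [ 0.01 -0.05 -0.78]
```

View pics/w2.png

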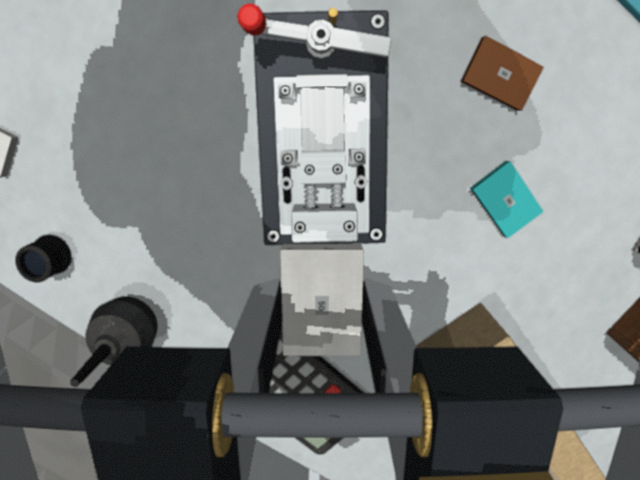

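The wrist view shows the held block at (322,300), the seat at about (323,118), the jaw with two screws at about (323,168), and the stop at (323,82). The plate corners are near (253,12), (388,12), (385,242), (264,243). Enlarging the fixture for exact edges.

Run:
```python
from h import *
c=dict(np.load('wrist.npz')); im=c['img']
p=cv2.resize(im[60:250,240:400],None,fx=3.15,fy=3.15,interpolation=cv2.INTER_CUBIC)
for v in range(60,250,10): cv2.line(p,(0,int((v-60)*3.15)),(8 if v%50 else 20,int((v-60)*3.15)),(0,0,255),1)
for u in range(240,400,10): cv2.line(p,(int((u-240)*3.15),0),(int((u-240)*3.15),8 if u%50 else 20),(0,0,255),1)
cv2.imwrite('pics/c2.png',p)
W=cloud(c); z=W[...,2]*1000
for v in range(64,246,3): print(v,np.round(np.nanmedian(z[v,316:331])),np.round(np.nanmean(W[v,316:331,0])*1000,1), end=' | ')
g=im.min(2)
```

```text
64 9.0 500.0 | 67 9.0 502.0 | 70 8.0 504.1 | 73 9.0 506.1 | 76 26.0 509.8 | 79 25.0 511.7 | 82 26.0 513.7 | 85 26.0 515.7 | 88 21.0 517.3 | 91 21.0 519.3 | 94 21.0 521.3 | 97 21.0 523.3 | 100 21.0 525.3 | 103 21.0 527.3 | 106 21.0 529.4 | 109 21.0 531.4 | 112 20.0 533.4 | 115 21.0 535.5 | 118 21.0 537.5 | 121 21.0 539.5 | 124 21.0 541.6 | 127 21.0 543.6 | 130 21.0 545.7 | 133 20.0 547.8 | 136 20.0 549.9 | 139 20.0 551.9 | 142 21.0 554.0 | 145 21.0 556.1 | 148 20.0 558.2 | 151 36.0 559.2 | 154 38.0 561.1 | 157 38.0 563.1 | 160 38.0 565.1 | 163 38.0 567.1 | 166 38.0 569.1 | 169 38.0 571.2 | 172 38.0 573.1 | 175 38.0 575.2 | 178 39.0 577.2 | 181 38.0 579.3 | 184 13.0 584.8 | 187 12.0 587.3 | 190 13.0 589.5 | 193 13.0 591.5 | 196 12.0 594.1 | 199 13.0 596.1 | 202 13.0 598.4 | 205 23.0 598.9 | 208 34.0 598.8 | 211 42.0 599.3 | 214 43.0 601.3 | 217 43.0 603.4 | 220 42.0 605.5 | 223 43.0 607.5 | 226 43.0 609.6 | 229 43.0 611.8 | 232 43.0 614.0 | 235 42.0 616.2 | 238 43.0 618.2 | 241 9.0 628.1 | 244 151.0 591.2 |
```

View pics/c2.png

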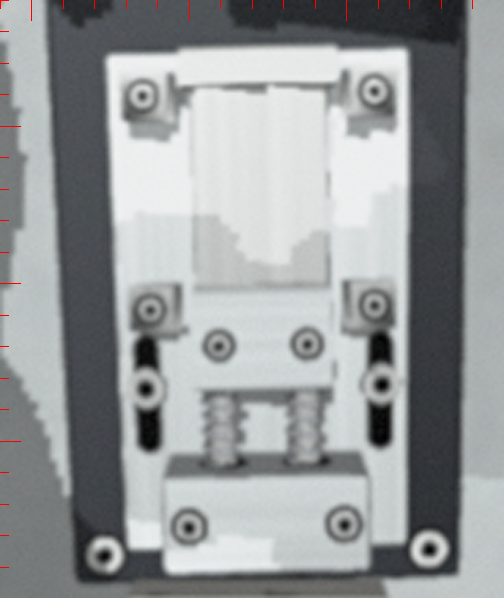

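Run:
```python
from h import *
c=dict(np.load('wrist.npz')); im=c['img']; g=cv2.GaussianBlur(im,(3,3),0).max(2).astype(float)
def sub(sl,a,sg):
    d=np.gradient(sl)*sg; i=int(np.clip(np.argmax(d),1,len(d)-2)); y0,y1,y2=d[i-1:i+2]; den=y0-2*y1+y2
    return a+i+(0.5*(y0-y2)/den if den else 0)
def V(u0,u1,rows,sg): return np.array([(sub(g[v,u0:u1],u0,sg),v) for v in rows])
def Hh(v0,v1,cols,sg): return np.array([(u,sub(g[v0:v1,u],v0,sg)) for u in cols])
def wl(P,z):
    X=ray(c,P,z)[:,:2]*1000; vx,vy,x,y=cv2.fitLine(np.float32(X),cv2.DIST_HUBER,0,.01,.01).ravel(); 
    return np.array([x,y]),np.array([vx,vy])
def ang(l): return np.degrees(np.arctan2(l[1][1],l[1][0]))
E={}
E['plateR']=wl(V(380,394,range(60,235,3),1),.008)
E['plateB']=wl(Hh(236,250,range(268,282,1),1),.008)
E['unitL']=wl(V(270,284,range(100,140,2),1),.013); E['unitR']=wl(V(362,376,range(100,150,2),-1),.013)
E['seatL']=wl(V(297,307,range(92,120,2),1),.020); E['seatR']=wl(V(339,349,range(92,120,2),-1),.020)
E['stop']=wl(Hh(83,91,range(304,342,2),-1),.025)
E['lip']=wl(Hh(146,156,range(305,342,2),1),.0375)
E['hsgL']=wl(V(287,298,range(212,240,2),1),.042); E['hsgR']=wl(V(352,362,range(212,240,2),-1),.042)
E['hsgF']=wl(Hh(206,216,range(298,352,2),1),.042)
s=telemetry.state(); p=np.array(s['position'])*1000; zt=(p[2]-2.4+10)/1000
E['blkFront']=wl(Hh(242,256,range(290,356,2),1),zt); E['blkL']=wl(V(272,290,range(258,280,2),1),zt); E['blkR']=wl(V(354,370,range(258,280,2),-1),zt)
F=np.array([538.6,48.5])
for yaw in(-173.9,):
    a=np.radians(yaw); ex=np.array([np.cos(a),np.sin(a)]); ey=np.array([-ex[1],ex[0]])
    for k,l in E.items(): print(k,'ang',round(float(ang(l)),2),'fx-frame x,y',np.round([(l[0]-F)@ex,(l[0]-F)@ey],1))
ty=np.degrees(s['orientation'][2]); a=np.radians(ty); ex=np.array([np.cos(a),np.sin(a)]); ey=np.array([-ex[1],ex[0]])
print('tool yaw',ty,'block in tool-xy (x fwd, y left of x)'); 
for k in('blkFront','blkL','blkR'): print(k,np.round([(E[k][0]-p[:2])@ex,(E[k][0]-p[:2])@ey],1))
```

```text
plateR ang 6.48 fx-frame x,y [-25. -49.]
plateB ang -84.16 fx-frame x,y [-94.8  37.1]
unitL ang 6.63 fx-frame x,y [ 1.3 32.9]
unitR ang 6.32 fx-frame x,y [ -4.5 -35. ]
seatL ang 19.1 fx-frame x,y [ 9.9 14.1]
seatR ang 5.84 fx-frame x,y [  8.4 -14.8]
stop ang -84.28 fx-frame x,y [22.6  0.6]
lip ang -82.97 fx-frame x,y [-21.7  -1.3]
hsgL ang 2.47 fx-frame x,y [-69.4  20. ]
hsgR ang 9.92 fx-frame x,y [-69.9 -23.3]
hsgF ang -83.38 fx-frame x,y [-60.9  -1.9]
blkFront ang -84.65 fx-frame x,y [-52.8   0.4]
blkL ang 5.28 fx-frame x,y [-60.4  17.4]
blkR ang 10.13 fx-frame x,y [-61.2 -17.1]
tool yaw -174.64777828674679 block in tool-xy (x fwd, y left of x)
blkFront [26.1  0.5]
blkL [18.3 17.4]
blkR [ 17.9 -17.1]
```

```bash
python3 -m inch '[{"offset":[43,0,0],"turn":[0,0,-0.9],"claw":0.2},{"offset":[43,0,0],"turn":[0,0,0],"claw":0.2},{"offset":[0,0,45],"turn":[0,0,0],"claw":0.2},{"offset":[0,0,45],"turn":[0,0,0],"claw":0.2},{"offset":[0,0,0],"turn":[0,6,0],"claw":0.2}]'
python3 -c "
from h import *
need([.5313,.0487,.06],186.2,-12)"
```

```text
time_s: 7.85
position: [0.5232, 0.0452, 0.0579]
orientation: [-3.137, -0.119, -3.027]
force: [0.8, -1.1, -0.4]
gripper_width: 0.0347
pos [0.5232 0.0452 0.0579] rpy [-179.75   -6.82 -173.45] F [ 0.77 -1.08 -0.4 ] w 0.0347 t 7.85
offset [-8.2  2.5 -3.1] turn [-0.31  5.18  0.34]
```

```bash
python3 -m inch '[{"offset":[-7,2,-3],"turn":[0,5.5,0],"claw":0.2},{"offset":[0,0,0],"turn":[0,0,0],"claw":0.2},{"offset":[0,0,0],"turn":[0,0,0],"claw":0.2}]'
python3 - <<'E'
from h import *
need([.5313,.0487,.06],186.2,-12)
c=grab('wrist'); cv2.imwrite('pics/w3.png',cv2.resize(c['img'][80:430,160:480],None,fx=1.7,fy=1.7))
E
```

```text
time_s: 8.15
position: [0.5391, 0.0511, 0.0642]
orientation: [-3.142, -0.2, -3.031]
force: [-0.1, 0.1, -1.5]
gripper_width: 0.0345
pos [0.5391 0.0511 0.0642] rpy [-180.    -11.46 -173.67] F [-0.11  0.05 -1.54] w 0.0345 t 8.15
offset [ 7.  -1.5  5.7] turn [-0.03  0.54  0.13]
```

View pics/w3.png

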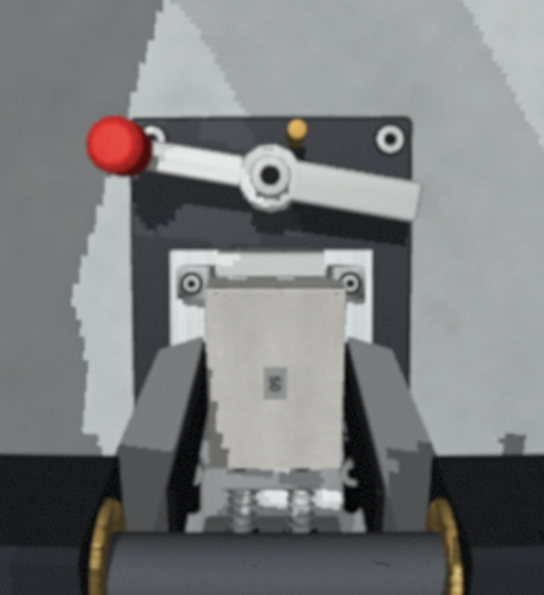

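The block carries the "50" engraving at crop (275,383). The block midline (276) is about 1.1 mm right of the fixture midline (271.5), which agrees with the computed 1.5 mm correction. Now shifting over and descending.

```bash
python3 -m inch '[{"offset":[8,-1.5,10],"turn":[0,0.5,0],"claw":0.2},{"offset":[0,0,0],"turn":[0,0,0],"claw":0.2},{"offset":[0,0,0],"turn":[0,0,0],"claw":0.2}]'
python3 - <<'E'
from h import *
need([.5300,.0486,.0314],186.2,-12)
c=dict(np.load('wrist.npz')); g=cv2.GaussianBlur(c['img'],(3,3),0).max(2).astype(int)
for v in(262,275,290): print(v,g[v,272:292],g[v,356:376])
print('unit',g[236,252:270],g[236,372:388])
E
```

```text
time_s: 8.5
position: [0.5283, 0.0474, 0.0563]
orientation: [-3.141, -0.21, -3.029]
force: [0.4, -0.2, -0.8]
gripper_width: 0.0347
pos [0.5283 0.0474 0.0563] rpy [-179.95  -12.04 -173.58] F [ 0.38 -0.22 -0.77] w 0.0347 t 8.5
offset [-7.  1. 24.] turn [-0.09 -0.04  0.22]
262 [217 219 220 217 213 211 210 203 190 182 182 183 183 182 182 182 182 181
 180 179] [180 179 179 179 179 176 175 185 204 217 218 215 212 211 213 213 213 213
 214 218]
275 [214 217 218 217 216 215 215 207 193 182 180 182 183 184 185 185 184 183
 182 181] [178 177 176 177 176 176 185 204 216 218 216 213 210 209 210 210 210 210
 213 216]
290 [125 126 125 117  98  69  40  29  51 102 152 179 186 186 185 185 186 187
 186 185] [180 180 181 181 178 156 106  52  27  36  64  96 117 125 126 126 125 125
 125 125]
unit [ 68  69  68  67  67  68  82 121 171 206 219 219 216 210 203 197 193 190] [196 201 209 217 221 211 173 118  77  65  66  66  66  66  67  68]
```

```bash
python3 -m inch '[{"offset":[-3,1.2,11],"turn":[0,0,0.2],"claw":0.2},{"offset":[-3,0,10],"turn":[0,0,0],"claw":0.2},{"offset":[0,0,0],"turn":[0,0,0],"claw":0.2},{"offset":[0,0,0],"turn":[0,0,0],"claw":0.2}]'
python3 - <<'E'
from h import *
need([.5300,.0484,.0314],186.2,-12)
E
```

```text
time_s: 8.9
position: [0.5302, 0.0495, 0.034]
orientation: [-3.141, -0.211, -3.033]
force: [-0.1, 0.3, -1.1]
gripper_width: 0.0343
pos [0.5302 0.0495 0.034 ] rpy [-179.97  -12.06 -173.77] F [-0.1   0.29 -1.09] w 0.0343 t 8.9
offset [-0.2 -1.   2.6] turn [-0.04 -0.06  0.03]
```

```bash
python3 -m inch '[{"offset":[0,-0.8,0],"turn":[0,0,0],"claw":0.2},{"offset":[0,0,0],"turn":[0,0,0],"claw":0.2}]'
python3 -m inch '[{"offset":[0,0,0],"turn":[0,0,0],"claw":0.2},{"offset":[0,0,0],"turn":[0,0,0],"claw":0.2}]'
python3 - <<'E'
from h import *
need([.5300,.0484,.0314],186.2,-12)
c=grab('wrist'); cv2.imwrite('pics/w4.png',cv2.resize(c['img'][100:400,200:440],None,fx=2,fy=2))
E
```

```text
time_s: 9.1
position: [0.5309, 0.0486, 0.0347]
orientation: [-3.141, -0.209, -3.033]
force: [0.7, 0.4, -1.0]
gripper_width: 0.0347
time_s: 9.3
position: [0.5308, 0.0486, 0.0348]
orientation: [-3.141, -0.209, -3.033]
force: [0.1, 0.0, -1.1]
gripper_width: 0.0345
pos [0.5308 0.0486 0.0348] rpy [-179.95  -11.97 -173.78] F [ 0.14  0.02 -1.06] w 0.0345 t 9.3
offset [ 0.1 -0.1  3.5] turn [-0.05  0.03  0.02]
```

View pics/w4.png

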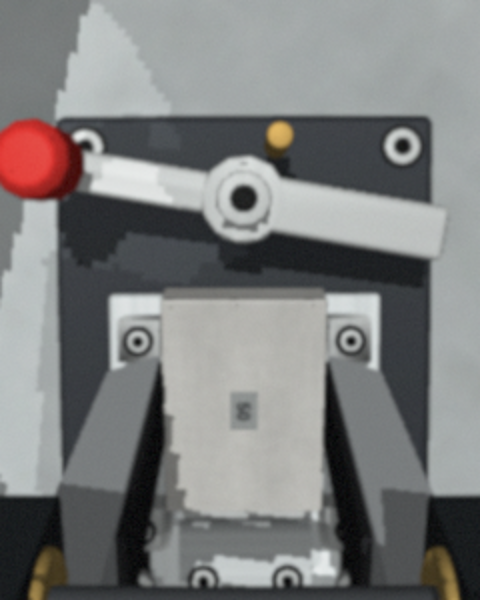

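The block midline (244.7) matches the unit (244.5), the plate (245) and the guide screws (243.8), so it is centred to about 0.3 mm. Descending to feel for the seat.

```bash
python3 -m inch '[{"offset":[-1,0,4.5],"turn":[0,0,0],"claw":0.2},{"offset":[0,0,0],"turn":[0,0,0],"claw":0.2},{"offset":[0,0,0],"turn":[0,0,0],"claw":0.2}]'
python3 -m inch '[{"offset":[-0.2,0,1],"turn":[0,0,0],"claw":0.2},{"offset":[0,0,0],"turn":[0,0,0],"claw":0.2}]'
python3 -m inch '[{"offset":[-0.2,0,1],"turn":[0,0,0],"claw":0.2},{"offset":[0,0,0],"turn":[0,0,0],"claw":0.2}]'
```

```text
time_s: 9.65
position: [0.5305, 0.0486, 0.0297]
orientation: [-3.141, -0.21, -3.033]
force: [0.1, -0.4, -1.3]
gripper_width: 0.0344
time_s: 9.85
position: [0.5306, 0.0486, 0.0288]
orientation: [-3.141, -0.209, -3.033]
force: [0.6, 0.1, -0.6]
gripper_width: 0.0348
time_s: 10.05
position: [0.5306, 0.0486, 0.0278]
orientation: [-3.141, -0.21, -3.033]
force: [-0.2, -0.1, -1.2]
gripper_width: 0.0348
```

```bash
python3 -m inch '[{"offset":[-0.1,0,0.6],"turn":[0,0,0],"claw":0.2},{"offset":[0,0,0],"turn":[0,0,0],"claw":0.2}]'
python3 -m inch '[{"offset":[-0.1,0,0.6],"turn":[0,0,0],"claw":0.2},{"offset":[0,0,0],"turn":[0,0,0],"claw":0.2}]'
```

```text
time_s: 10.25
position: [0.5306, 0.0486, 0.0274]
orientation: [-3.141, -0.209, -3.033]
force: [-0.2, -0.5, 0.1]
gripper_width: 0.0341
time_s: 10.45
position: [0.5306, 0.0486, 0.0271]
orientation: [-3.141, -0.209, -3.033]
force: [-1.5, 0.8, 3.9]
gripper_width: 0.0344
```

Seat contact felt (+3.9 N at z 27.1 mm, as predicted). Backing off 0.9 mm and moving under the lip.

```bash
python3 -m inch '[{"offset":[0.2,0,-0.9],"turn":[0,0,0],"claw":0.2},{"offset":[-2,0,-0.4],"turn":[0,0,0],"claw":0.2},{"offset":[-1.5,0,-0.3],"turn":[0,0,0],"claw":0.2},{"offset":[0,0,0],"turn":[0,0,0],"claw":0.2}]'
python3 -m inch '[{"offset":[-1,0,-0.2],"turn":[0,0,0],"claw":0.2},{"offset":[0,0,0],"turn":[0,0,0],"claw":0.2}]'
python3 -m inch '[{"offset":[-1,0,-0.2],"turn":[0,0,0],"claw":0.2},{"offset":[0,0,0],"turn":[0,0,0],"claw":0.2}]'
python3 -m inch '[{"offset":[-1,0,-0.2],"turn":[0,0,0],"claw":0.2},{"offset":[0,0,0],"turn":[0,0,0],"claw":0.2}]'
```

```text
time_s: 10.85
position: [0.5341, 0.049, 0.0274]
orientation: [-3.141, -0.21, -3.033]
force: [-0.5, -0.3, 0.5]
gripper_width: 0.0346
time_s: 11.05
position: [0.5352, 0.0491, 0.0275]
orientation: [-3.141, -0.21, -3.033]
force: [0.2, 0.2, 0.0]
gripper_width: 0.0345
time_s: 11.25
position: [0.5364, 0.0492, 0.0275]
orientation: [-3.141, -0.209, -3.033]
force: [-0.5, 0.5, 0.2]
gripper_width: 0.035
time_s: 11.45
position: [0.5373, 0.0493, 0.0275]
orientation: [-3.141, -0.209, -3.033]
force: [-0.1, -0.3, 0.0]
gripper_width: 0.0341
```

```bash
python3 -m inch '[{"offset":[-0.9,0,-0.8],"turn":[0,0,0],"claw":0.2},{"offset":[0,0,0],"turn":[0,0,0],"claw":0.2}]'
python3 -m inch '[{"offset":[-1,0,-0.2],"turn":[0,0,0],"claw":0.2},{"offset":[0,0,0],"turn":[0,0,0],"claw":0.2}]'
python3 -m inch '[{"offset":[-1,0,-0.2],"turn":[0,0,0],"claw":0.2},{"offset":[0,0,0],"turn":[0,0,0],"claw":0.2}]'
```

```text
time_s: 11.65
position: [0.5375, 0.0493, 0.0279]
orientation: [-3.141, -0.211, -3.033]
force: [-2.7, -0.1, -2.6]
gripper_width: 0.0344
time_s: 11.85
position: [0.5381, 0.0493, 0.0279]
orientation: [-3.141, -0.212, -3.033]
force: [-4.3, 0.0, -1.5]
gripper_width: 0.0342
time_s: 12.05
position: [0.5395, 0.0495, 0.0279]
orientation: [-3.141, -0.211, -3.033]
force: [-4.8, -0.8, -2.4]
gripper_width: 0.0346
```

Jaw contact came at TCP x ≈ 537.6, and the jaw is now pushed about 1.8 mm. Pushing on to about 6 mm.

```bash
python3 -m inch '[{"offset":[-1.2,0,-0.2],"turn":[0,0,0],"claw":0.2},{"offset":[-1,0,-0.2],"turn":[0,0,0],"claw":0.2},{"offset":[0,0,0],"turn":[0,0,0],"claw":0.2}]'
python3 -m inch '[{"offset":[-1,0,-0.2],"turn":[0,0,0],"claw":0.2},{"offset":[0,0,0],"turn":[0,0,0],"claw":0.2}]'
python3 -m inch '[{"offset":[-0.6,0,-0.1],"turn":[0,0,0],"claw":0.2},{"offset":[0,0,0],"turn":[0,0,0],"claw":0.2},{"offset":[0,0,0],"turn":[0,0,0],"claw":0.2}]'
```

```text
time_s: 12.35
position: [0.5417, 0.0498, 0.0279]
orientation: [-3.141, -0.211, -3.033]
force: [-5.2, -0.9, -2.0]
gripper_width: 0.0344
time_s: 12.55
position: [0.5424, 0.0499, 0.0279]
orientation: [-3.141, -0.212, -3.033]
force: [-5.2, -0.2, -1.9]
gripper_width: 0.0343
time_s: 12.85
position: [0.5428, 0.0499, 0.0278]
orientation: [-3.141, -0.212, -3.033]
force: [-6.7, 0.2, -1.4]
gripper_width: 0.0346
```

```bash
python3 -m inch '[{"offset":[-0.6,0,-0.1],"turn":[0,0,0],"claw":0.2},{"offset":[0,0,0],"turn":[0,0,0],"claw":0.2}]'
python3 -m inch '[{"offset":[-0.5,0,-0.1],"turn":[0,0,0],"claw":0.2},{"offset":[0,0,0],"turn":[0,0,0],"claw":0.2}]'
python3 -c "
from h import *
need([.5436,.0500,.0278],186.2,-12)
c=grab('wrist'); cv2.imwrite('pics/w5.png',cv2.resize(c['img'][220:400,230:410],None,fx=3.3,fy=3.3,interpolation=cv2.INTER_CUBIC))"
```

```text
time_s: 13.05
position: [0.5433, 0.0499, 0.0278]
orientation: [-3.14, -0.212, -3.033]
force: [-6.1, -0.7, -1.4]
gripper_width: 0.034
time_s: 13.25
position: [0.5436, 0.05, 0.0278]
orientation: [-3.14, -0.213, -3.033]
force: [-5.9, 0.1, -1.3]
gripper_width: 0.0345
pos [0.5436 0.05   0.0278] rpy [-179.93  -12.19 -173.77] F [-5.89  0.09 -1.31] w 0.0345 t 13.25
offset [0. 0. 0.] turn [-0.08 -0.19  0.03]
```

View pics/w5.png

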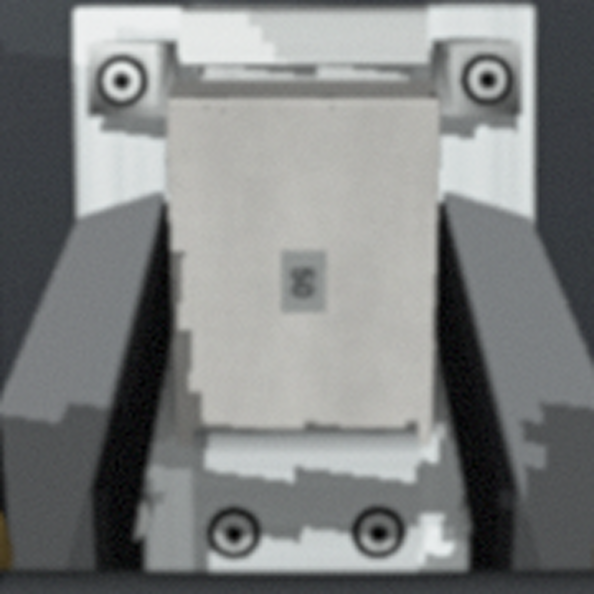

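The block is under the lip and centred (block midline 303, guide screws 304). The stop-end bottom edge (y≈83) is clear of the stop face (y≈70). Laying it down.

```bash
python3 -m inch '[{"offset":[-0.2,0,1.2],"turn":[0,-3,0],"claw":0.2},{"offset":[0,0,0],"turn":[0,0,0],"claw":0.2},{"offset":[-0.2,0,1.2],"turn":[0,-3,0],"claw":0.2},{"offset":[0,0,0],"turn":[0,0,0],"claw":0.2},{"offset":[0,0,0],"turn":[0,0,0],"claw":0.2}]'
python3 -c "
from h import *
need([.5436,.0500,.0253],186.2,-6)"
```

```text
time_s: 13.8
position: [0.5432, 0.0499, 0.0253]
orientation: [-3.14, -0.108, -3.032]
force: [-6.2, 1.0, -3.7]
gripper_width: 0.0346
pos [0.5432 0.0499 0.0253] rpy [-179.93   -6.18 -173.74] F [-6.18  1.01 -3.69] w 0.0346 t 13.8
offset [-0.4  0.1 -0.1] turn [-0.08 -0.18  0.06]
```

```bash
python3 -m inch '[{"offset":[-0.3,0,1.3],"turn":[0,-3,0],"claw":0.2},{"offset":[0,0,0],"turn":[0,0,0],"claw":0.2},{"offset":[-0.1,0,1.2],"turn":[0,-3,0],"claw":0.2},{"offset":[0,0,0],"turn":[0,0,0],"claw":0.2},{"offset":[0,0,0],"turn":[0,0,0],"claw":0.2}]'
python3 -c "
from h import *
need([.5436,.0500,.0223],186.2,0)"
```

```text
time_s: 14.3
position: [0.5434, 0.0499, 0.0227]
orientation: [-3.14, -0.003, -3.032]
force: [-5.9, 0.1, -2.5]
gripper_width: 0.0347
pos [0.5434 0.0499 0.0227] rpy [-1.7991e+02 -1.7000e-01 -1.7372e+02] F [-5.92  0.09 -2.49] w 0.0347 t 14.3
offset [-0.2  0.1  0.4] turn [-0.09 -0.17  0.08]
```

```bash
python3 -m inch '[{"offset":[0.4,0,0.5],"turn":[0,0,0],"claw":0.2},{"offset":[0.4,0,0.2],"turn":[0,0,0],"claw":0.2},{"offset":[0,0,0],"turn":[0,0,0],"claw":0.2}]'
python3 -m inch '[{"offset":[0,0,0.3],"turn":[0,0,0],"claw":0.2},{"offset":[0,0,0],"turn":[0,0,0],"claw":0.2},{"offset":[0,0,0],"turn":[0,0,0],"claw":0.2}]'
```

```text
time_s: 14.6
position: [0.5435, 0.0499, 0.0224]
orientation: [-3.14, -0.002, -3.033]
force: [-6.0, -1.1, 2.5]
gripper_width: 0.0344
time_s: 14.9
position: [0.5435, 0.0499, 0.0224]
orientation: [-3.14, -0.002, -3.032]
force: [-7.1, -1.0, 3.7]
gripper_width: 0.0345
```

```bash
python3 -m inch '[{"offset":[0,0,0],"turn":[0,0,0],"claw":0.42},{"offset":[0,0,0],"turn":[0,0,0],"claw":0.5},{"offset":[0,0,0],"turn":[0,0,0],"claw":0.6},{"offset":[0,0,0],"turn":[0,0,0],"claw":0.6},{"offset":[0,0,0],"turn":[0,0,0],"claw":0.6}]'
python3 -m inch '[{"offset":[0,0,-10],"turn":[0,0,0],"claw":0.6},{"offset":[0,0,-40],"turn":[0,0,0],"claw":0.6},{"offset":[-10,0,-50],"turn":[0,0,0],"claw":0.6},{"offset":[-20,0,0],"turn":[0,0,0],"claw":0.6},{"offset":[0,0,0],"turn":[0,0,0],"claw":0.6}]'
python3 -c "
from h import *
need([.5735,.0530,.1224],186.2,0)
c=grab('wrist'); cv2.imwrite('pics/w6.png',cv2.resize(c['img'][40:280,200:440],None,fx=2.5,fy=2.5,interpolation=cv2.INTER_CUBIC))"
```

```text
time_s: 15.4
position: [0.5452, 0.0502, 0.0221]
orientation: [-3.141, 0.001, -3.033]
force: [0.7, 1.1, 0.2]
gripper_width: 0.0564
time_s: 15.9
position: [0.5774, 0.0539, 0.1233]
orientation: [3.142, 0.006, -3.034]
force: [1.0, 0.1, -0.3]
gripper_width: 0.0562
pos [0.5774 0.0539 0.1233] rpy [ 180.      0.33 -173.85] F [ 1.01  0.11 -0.32] w 0.0562 t 15.9
offset [ 4.  -0.5  0.9] turn [ 0.    0.33 -0.05]
```

View pics/w6.png

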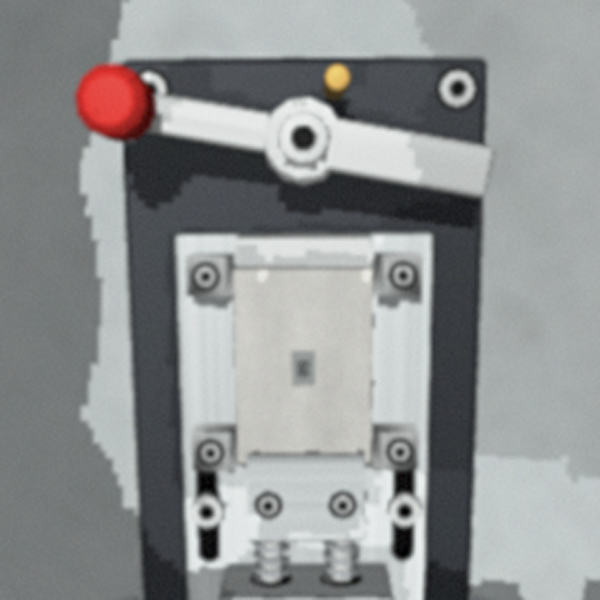

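The block lies square in the pocket, against the stop at crop (302,265) and with the jaw at (302,460). The knob is at (110,100) and the hinge at (302,137). Measuring flatness, the knob and the arm angle.

Run:
```python
from h import *
c=dict(np.load('wrist.npz')); im=c['img'].astype(int); W=cloud(c)*1000
F=np.array([538.5,49.5]); a=np.radians(186.2); ex=np.array([np.cos(a),np.sin(a)]); ey=np.array([-ex[1],ex[0]])
m=(im[...,2]>150)&(im[...,1]<80)&(im[...,0]<80); vv,uu=np.where(m); print('red px',uu.mean(),vv.mean(),len(uu),'z',np.nanpercentile(W[m][:,2],[10,50,90]))
top=m&(abs(W[...,2]-62)<4); P=W[top]; k=(P[:,:2].max(0)+P[:,:2].min(0))/2; print('knob top',k.round(1),np.ptp(P[:,:2],axis=0).round(1),P[:,:2].mean(0))
k=P[:,:2].mean(0); fk=np.array([(k-F)@ex,(k-F)@ey]); print('knob in fixture',fk.round(1))
h=ray(c,[[200+302/2.5,40+137/2.5]],.040)[0,:2]*1000; fh=np.array([(h-F)@ex,(h-F)@ey]); print('hinge',h.round(1),fh.round(1)); d=fk-fh; print('r',np.hypot(*d),'ang',np.degrees(np.arctan2(d[1],d[0])))
blk=W[150:218,298:345].reshape(-1,3); blk=blk[np.isfinite(blk[:,2])]; A=np.c_[blk[:,:2]-blk[:,:2].mean(0),np.ones(len(blk))]; s=np.linalg.lstsq(A,blk[:,2],rcond=None)[0]; print('block plane slope deg',np.degrees(s[:2]).round(2),'z',s[2].round(2))
seat=W[95:97,0:1]
ang=np.arctan2(d[1],d[0]); yaw=np.degrees(a+ang)+180; print('yaw',yaw); need([k[0]/1e3,k[1]/1e3,.11],yaw)
print(telemetry.state()['q'])
```

```text
red px 243.39335664335664 78.87937062937063 572 z [61.66490292 63.17646443 64.29257129]
knob top [482.8   1.4] [14.  14.4] [482.87826414   1.87240968]
knob in fixture [60.4 41.3]
hinge [485.7  43.5] [53.1  0.3]
r 41.72313040834342 ang 79.89431300466542
block plane slope deg [-0.07 -0.04] z 30.12
yaw 446.0943130046654
pos [0.5749 0.0534 0.1219] rpy [-1.7996e+02  9.0000e-02 -1.7382e+02] F [-0.82 -0.2  -0.82] w 0.0562 t 15.95
offset [ 97.1 -41.3  11.7] turn [5.0000e-02 1.0000e-01 1.0009e+02]
[ 0.35374189  0.75786499 -0.81781228  1.79387335  0.69457719  0.90241777
  0.89738531]
```

Block is flat (slope under 0.1°, top at 30.1 mm). The arm is at about 80° open with r = 41.7 mm, as specified. Going to the knob.

```bash
python3 -m inch '[{"offset":[32.4,-13.8,-5],"turn":[0,0,0],"claw":0.5},{"offset":[32.4,-13.8,0],"turn":[0,0,0],"claw":0.5},{"offset":[32.3,-13.7,0],"turn":[0,0,0],"claw":0.5},{"offset":[0,0,0],"turn":[0,0,8.35],"claw":0.5},{"offset":[0,0,0],"turn":[0,0,8.35],"claw":0.5}]' >/dev/null
python3 -m inch '[{"offset":[0,0,0],"turn":[0,0,8.35],"claw":0.5},{"offset":[0,0,0],"turn":[0,0,8.35],"claw":0.5},{"offset":[0,0,0],"turn":[0,0,8.35],"claw":0.5},{"offset":[0,0,0],"turn":[0,0,8.35],"claw":0.5},{"offset":[0,0,0],"turn":[0,0,8.35],"claw":0.5}]' >/dev/null
python3 -m inch '[{"offset":[0,0,0],"turn":[0,0,8.35],"claw":0.5},{"offset":[0,0,0],"turn":[0,0,8.35],"claw":0.5},{"offset":[0,0,0],"turn":[0,0,8.35],"claw":0.5},{"offset":[0,0,0],"turn":[0,0,8.35],"claw":0.5},{"offset":[0,0,0],"turn":[0,0,8.35],"claw":0.5}]' >/dev/null
python3 -m inch '[{"offset":[0,0,0],"turn":[0,0,0],"claw":0.5},{"offset":[0,0,0],"turn":[0,0,0],"claw":0.5}]'
python3 -c "
from h import *
need([.4829,.0016,.045],86.1)
print(telemetry.state()['q'])"
```

```text
time_s: 17.65
position: [0.4809, 0.0019, 0.1256]
orientation: [-3.14, 0.001, 1.505]
force: [0.3, -0.3, -0.2]
gripper_width: 0.0465
pos [0.4809 0.0019 0.1256] rpy [-1.799e+02  7.000e-02  8.624e+01] F [ 0.26 -0.32 -0.22] w 0.0465 t 17.65
offset [-0.   2.2 80.6] turn [-0.1   0.07  0.14]
[ 0.18442283  0.53267745 -0.35416513  2.05151541  0.31387104  0.61022567
 -0.4498324 ]
```

```bash
python3 -m inch '[{"offset":[0,2,30],"turn":[0,0,0],"claw":0.45},{"offset":[0,0,30],"turn":[0,0,0],"claw":0.4},{"offset":[0,0,18],"turn":[0,0,0],"claw":0.4},{"offset":[0,0,0],"turn":[0,0,0],"claw":0.4},{"offset":[0,0,0],"turn":[0,0,0],"claw":0.21}]'
python3 -m inch '[{"offset":[0,0,0],"turn":[0,0,0],"claw":0.21},{"offset":[0,0,0],"turn":[0,0,0],"claw":0.21},{"offset":[0,0,0],"turn":[0,0,0],"claw":0.21}]'
python3 -c "
from h import *
need([.4829,.0016,.045],86.1)"
```

```text
time_s: 18.15
position: [0.4838, 0.0018, 0.048]
orientation: [-3.141, 0.0, 1.503]
force: [-0.5, -0.7, 0.6]
gripper_width: 0.0325
time_s: 18.45
position: [0.4848, 0.0016, 0.0489]
orientation: [3.14, 0.001, 1.502]
force: [-0.5, -0.3, -0.2]
gripper_width: 0.0199
pos [0.4848 0.0016 0.0489] rpy [1.799e+02 3.000e-02 8.603e+01] F [-0.49 -0.29 -0.21] w 0.0199 t 18.45
offset [-0.1 -1.9  3.9] turn [ 0.1   0.03 -0.07]
```

```bash
python3 -m inch '[{"offset":[0,-1.9,2],"turn":[0,0,0],"claw":0.21},{"offset":[0.4,-5.8,0],"turn":[0,0,8],"claw":0.21},{"offset":[0.4,-5.8,0],"turn":[0,0,8],"claw":0.21},{"offset":[0.4,-5.8,0],"turn":[0,0,8],"claw":0.21},{"offset":[0,0,0],"turn":[0,0,0],"claw":0.21}]'
python3 -c "
from h import *
a=np.radians(186.2+80-24); h=np.array([485.0,43.6])/1e3; p=h+.0417*np.array([np.cos(a),np.sin(a)])
need([p[0],p[1],.047],86.1-24)"
```

```text
time_s: 18.95
position: [0.4651, 0.0068, 0.0463]
orientation: [3.141, 0.001, 1.083]
force: [-0.2, -0.5, -0.1]
gripper_width: 0.0196
pos [0.4651 0.0068 0.0463] rpy [1.7997e+02 6.0000e-02 6.2050e+01] F [-0.2  -0.48 -0.09] w 0.0196 t 18.95
offset [ 0.1  0.4 -0.7] turn [ 0.03  0.06 -0.05]
```

Tracking the arc well. Next 40°.

```bash
python3 -m inch '[{"offset":[0.4,-5.8,0],"turn":[0,0,8],"claw":0.21},{"offset":[0.4,-5.8,0],"turn":[0,0,8],"claw":0.21},{"offset":[0.4,-5.8,0],"turn":[0,0,8],"claw":0.21},{"offset":[0.4,-5.8,0],"turn":[0,0,8],"claw":0.21},{"offset":[0,0,0],"turn":[0,0,0],"claw":0.21}]'
python3 -m inch '[{"offset":[0.4,-5.8,0],"turn":[0,0,8],"claw":0.21},{"offset":[0,0,0],"turn":[0,0,0],"claw":0.21}]'
python3 -c "
from h import *
a=np.radians(186.2+80-64); h=np.array([485.0,43.6])/1e3; p=h+.0417*np.array([np.cos(a),np.sin(a)])
need([p[0],p[1],.047],86.1-64)"
```

```text
time_s: 19.45
position: [0.4489, 0.0229, 0.0461]
orientation: [3.141, 0.0, 0.528]
force: [0.2, -0.4, 0.7]
gripper_width: 0.0201
time_s: 19.65
position: [0.4464, 0.0279, 0.046]
orientation: [3.141, 0.001, 0.389]
force: [-0.0, 0.9, 0.9]
gripper_width: 0.0198
pos [0.4464 0.0279 0.046 ] rpy [1.7996e+02 3.0000e-02 2.2310e+01] F [-0.04  0.86  0.87] w 0.0198 t 19.65
offset [ 0.  0. -1.] turn [0.04 0.03 0.21]
```

```bash
python3 -m inch '[{"offset":[0.4,-5.8,0],"turn":[0,0,8],"claw":0.21},{"offset":[0,0,0],"turn":[0,0,0],"claw":0.21}]'
python3 -m inch '[{"offset":[0.3,-4.5,0],"turn":[0,0,6],"claw":0.21},{"offset":[0,0,0],"turn":[0,0,0],"claw":0.21}]'
python3 -m inch '[{"offset":[0,-1.5,0],"turn":[0,0,2],"claw":0.21},{"offset":[0,0,0],"turn":[0,0,0],"claw":0.21}]'
python3 -m inch '[{"offset":[0,-1.2,0],"turn":[0,0,0],"claw":0.21},{"offset":[0,0,0],"turn":[0,0,0],"claw":0.21}]'
```

```text
time_s: 19.85
position: [0.4445, 0.0333, 0.046]
orientation: [3.141, 0.001, 0.25]
force: [0.5, -0.5, -0.8]
gripper_width: 0.0198
time_s: 20.05
position: [0.4437, 0.0376, 0.0459]
orientation: [3.141, 0.001, 0.146]
force: [0.3, -0.2, -0.8]
gripper_width: 0.0198
time_s: 20.25
position: [0.4437, 0.0389, 0.046]
orientation: [3.141, 0.0, 0.108]
force: [0.4, -0.4, 0.2]
gripper_width: 0.0199
time_s: 20.45
position: [0.4432, 0.0402, 0.046]
orientation: [3.141, 0.001, 0.107]
force: [0.4, -0.3, 0.3]
gripper_width: 0.0198
```

```bash
python3 -m inch '[{"offset":[0,-1.2,0],"turn":[0,0,0],"claw":0.21},{"offset":[0,0,0],"turn":[0,0,0],"claw":0.21}]'
python3 -m inch '[{"offset":[0,-1,0],"turn":[0,0,0],"claw":0.21},{"offset":[0,0,0],"turn":[0,0,0],"claw":0.21}]'
python3 -c "
from h import *
need([.443,.041,.046],6.2)
c=grab('wrist'); cv2.imwrite('pics/w7.png',c['img'])"
```

```text
time_s: 20.65
position: [0.4431, 0.0409, 0.046]
orientation: [3.14, 0.001, 0.105]
force: [-0.9, -4.8, 0.2]
gripper_width: 0.02
time_s: 20.85
position: [0.4431, 0.041, 0.046]
orientation: [3.139, 0.0, 0.104]
force: [0.0, -6.4, -1.2]
gripper_width: 0.0204
pos [0.4431 0.041  0.046 ] rpy [1.7987e+02 3.0000e-02 5.9600e+00] F [ 0.01 -6.38 -1.16] w 0.0204 t 20.85
offset [-0.1 -0.  -0. ] turn [ 0.13  0.03 -0.24]
```

View pics/w7.png

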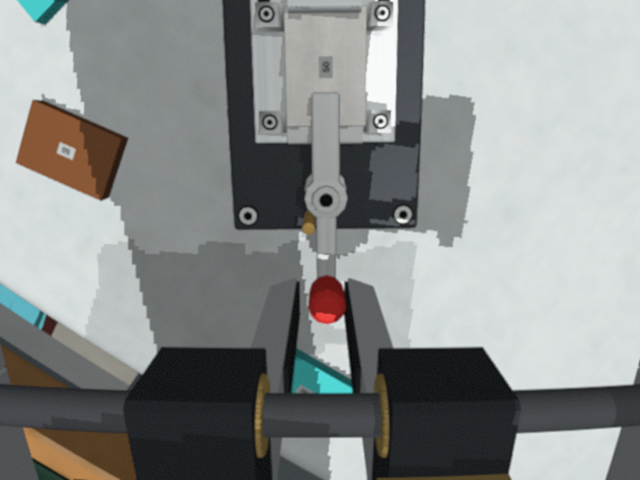

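The finger lies over the block's end at (325,115), the arm touches the stop pin at (308,226), and the stop contact reads 6.4 N. Letting go and retreating.

```bash
python3 -m inch '[{"offset":[0,3,0],"turn":[0,0,0],"claw":0.25},{"offset":[0,0,0],"turn":[0,0,0],"claw":0.4},{"offset":[0,0,0],"turn":[0,0,0],"claw":0.4},{"offset":[0,0,-20],"turn":[0,0,0],"claw":0.4},{"offset":[0,0,-40],"turn":[0,0,0],"claw":0.4}]'
python3 -m inch '[{"offset":[0,0,-45],"turn":[0,0,0],"claw":0.4},{"offset":[0,0,-30],"turn":[0,0,0],"claw":0.4},{"offset":[0,0,0],"turn":[0,0,0],"claw":0.4},{"offset":[0,0,0],"turn":[0,0,0],"claw":0.4},{"offset":[0,0,0],"turn":[0,0,0],"claw":0.4}]'
python3 - <<'E'
from h import *
need([.443,.041,.18],6.2)
c=grab('wrist'); im=c['img'].astype(int); W=cloud(c)*1000
F=np.array([538.5,49.5]); a=np.radians(186.2); ex=np.array([np.cos(a),np.sin(a)]); ey=np.array([-ex[1],ex[0]])
m=(im[...,2]>120)&(im[...,1]<70)&(im[...,0]<70)&(abs(W[...,2]-62)<5); k=np.nanmean(W[m][:,:2],0); f=np.array([(k-F)@ex,(k-F)@ey]); print('knob fixture',f.round(1),m.sum(),'arm angle',np.arctan2(f[1],f[0]-53.5))
X=(W[...,:2]-F)@ex; Y=(W[...,:2]-F)@ey
b=(X>-22)&(X<5)&(abs(Y)<14)&(abs(W[...,2]-30)<6); P=W[b]; A=np.c_[P[:,:2]-P[:,:2].mean(0),np.ones(len(P))]; s=np.linalg.lstsq(A,P[:,2],rcond=None)[0]; print('block plane',np.degrees(s[:2]).round(2),s[2].round(2),b.sum())
st=(X>24)&(X<29)&(abs(Y)<14)&(abs(Y)>8); print('stop top z',np.nanmedian(W[st][:,2]))
cv2.imwrite('pics/w8.png',cv2.resize(c['img'][0:260,190:450],None,fx=2.3,fy=2.3))
E
```

```text
time_s: 21.4
position: [0.4418, 0.0399, 0.1049]
orientation: [3.141, 0.005, 0.106]
force: [0.9, -0.2, 0.4]
gripper_width: 0.0377
time_s: 21.9
position: [0.4426, 0.0398, 0.18]
orientation: [3.141, 0.002, 0.106]
force: [0.4, -0.3, -0.9]
gripper_width: 0.0375
pos [0.4426 0.0398 0.18  ] rpy [1.7996e+02 1.2000e-01 6.0600e+00] F [ 0.45 -0.34 -0.92] w 0.0375 t 21.9
offset [ 0.5 -1.1  0. ] turn [ 0.04  0.12 -0.14]
knob fixture [93.3  0.3] 212 arm angle 0.007319252758415171
block plane [-0.02 -0.04] 30.2 1492
stop top z 25.70174842768418
```

View pics/w8.png

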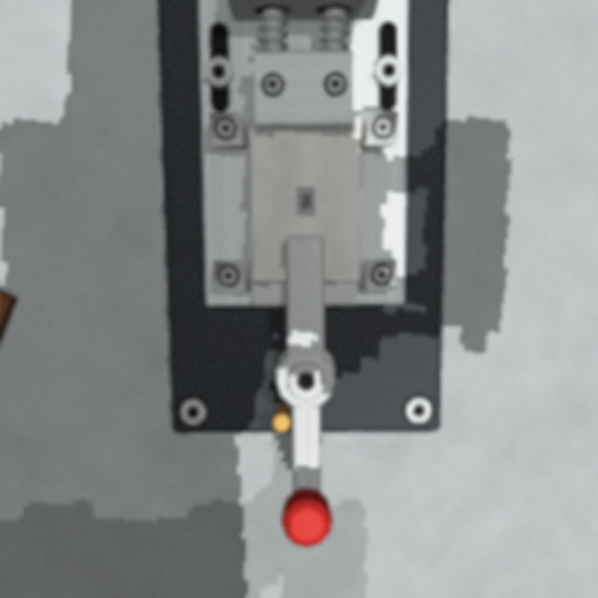

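The arm is closed (about 0.01 rad) with its finger over the block at (306,255). The block is flat and square between the jaw at (305,122) and the stop at (305,285), and the gripper is clear.

```bash
python3 -c "
from station import ctrl
print(ctrl.sign_off())"
```

```text
the job is handed in; nothing more can be done
None
```

The 50 mm block is loaded in the fixture, the hold-down is closed over it, and the job was handed in at about 22 s of the 56 s allowed. The hand-in reports no verdict.

**How it went:** I identified the block by its size and its "50" engraving, gripped it across the 35 mm width and tilted it 12° with the jaw end low. I touched the seat lightly, hooked the block under the lip, pushed the jaw back about 6 mm and laid it flat. After release the spring jaw holds it against the stop. I then swung the hold-down by its knob until it met the stop pin with about 6 N, let go and retreated.

**Last checks:**
- **Block:** it is flat, with a slope under 0.1° and its top at 30.2 mm against 30 mm nominal. It looks square and centred in the pocket.
- **Hold-down:** the arm is about 0.01 rad from closed, and the finger is over the block's end.
- **Robot:** it is clear of everything, with the tool 18 cm above the work surface.
- **Other gauge blocks:** I never went near them once I left the start, but I did not measure them again afterwards.

**Not confirmed or in disagreement:**
- I did not measure the jaw opening directly. The 3–5.2 mm range is inferred from the block sitting flat against the stop.
- The jaw's lip edge measured about 2 mm off in the wrist picture (44.3 mm from the stop instead of 42.5), so I relied on touch for that instead.
- Just before release, a commanded shift of 0.8 mm towards the stop produced no measurable movement. The block looked seated against the stop after release.

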